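# Close a split housing on its dowels and hold it shut

## Robot

A 7-joint arm with a two-finger parallel gripper is mounted at the origin on a cart in front of the work surface, level with it; the furniture and walls round the work are solid. World frame = base frame: x ahead of the robot, y to its left, z up, the work surface at z = 0. Lengths are in m, angles in rad, forces in N, time in s.
With the tool pointing down it reaches from about 0.425 to 0.825 m from the base axis. Payload 3.6 kg.
Tool frame: the origin (TCP) lies at the very end of the fingers, on their centre line; the grasp point (between the pads) lies 19 mm behind it; z points along the fingers, y is the line along which they close (so a half turn about z gives the same grasp; the last joint's range is limited). The gripper opens to 93 mm and grips with 3 to 60 N. Pads are 15 mm wide; open, the fingers measure 128 mm over their backs; the gripper's body (75 mm by 188 mm) begins 65 mm behind the grasp point.
Start: joints at [1.175, 0.615, -0.013, 1.423, 0.008, 1.103, -0.04], TCP at [0.234, -0.606, 0.219] pointing down, gripper open.
Joint ranges: [-3.12, 3.12], [-0.3, 2.06], [-1.34, 1.32], [0.26, 2.42], [-1.36, 4.5], [0.01, 1.98], [-2.84, 2.84]. Speed limits (rad/s): [2.79, 2.79, 3.14, 3.14, 3.14, 3.14, 3.14].

## Interface

Orientations are given as a unit quaternion [x, y, z, w].
In Python, from bench import arm gives the robot as it stands.
- The arm moves only by the shell command python3 -m pendant 'ROWS' [OPENING]. ROWS is a JSON object of lists of equal length, an entry for each row: "slide": the shift along the tool's x, y, z in m, a list of three; "turn": the turn, a rotation vector about the tool's x, y, z in degrees, a list of three. A call has 1 to 10 rows; each row is the pose to reach, as a shift and turn from the pose commanded when the call began, along the tool's axes at that moment; what a row does not reach only later rows make up. A row lasts 1/12 s, in which the tool goes at most 41.7 mm and 7.16 degrees, less where a joint would pass 70% of its speed; a pose out of reach is approached as far as the arm can. A call with a gripper value outside its range is refused whole. OPENING is the gripper's target within -1 to 1 (fully open at 1, half-way at 0, shut at -1), set as the call begins (- or left out, the last holds). The fingers move at their own pace and stop on an object; the grip force is fixed at half the most. Time passes only in rows, so rows that repeat a pose let the fingers close. It gives the time, the measured TCP pose, the force, the opening and the grip force at its end, in the units of the state.
- arm.sense(): the state, without advancing time (a new reading comes with each control period).
- arm.capture(name): name is "side" or "top" or "wrist"; returns a dict with "image" (384x512x3 uint8, red, green, blue), "range_z" (384x512 float32, m along the optical axis (not along the pixel's ray), 0 where there is no reading), "mtx" (3x3 intrinsics, pixels), "k1" (the pictures are not rectified: a ray, as slopes to the right and down, at radius r is drawn at 1 + k1 r^2 times it, then the intrinsics apply), "world_from_camera" (4x4, takes a point from camera to world coordinates). Camera axes: x right, y down, z forward; pixel columns grow to the right and rows downward; lengths in m; the calibration is good to about 2 mm. A picture is of the moment at which its call begins.
- arm.sign_off(): hands the job in; it is judged then, once.
The state is a dict: "time_s": time; "joint_positions": joint angles; "dq": joint speeds; "joint_efforts": joint torques, N m; "tool_pos": TCP position; "ee_rot": TCP orientation; "ft_force": force on the tool from outside, world axes, zero at the start; "moment": the same for the moment, N m; "width": opening from 0.0 (shut) to 1.0 (fully open); "gripper_force": force on a finger pad.
Only numpy, scipy, OpenCV 4.12 (cv2) and the standard library are available. Lean on these libraries where they do the work, as an engineer would, in place of code of your own. Each camera call takes 0.05 s, during which the arm holds its last target. There are 200 camera calls.

## Task

Close the split plastic housing: pick up the loose cover half gently (it is a thin moulding, so grip it with no more than about 25 N), turn it so that its big hole goes over the big dowel and its small hole over the small one, and lower it onto the two dowels of the lower half. A sprung plunger inside pushes the cover off again, so press the cover down until the two flanges meet flush all round, with a light push (never more than about 30 N), and finish while still holding it pressed shut; do not let go. Leave the insulator, the coil and the eraser alone.

Things in the scene. Friction and masses are not known exactly. Their poses are not given: they have to be found in the camera images.
- cover_half: loose cover half, grey plastic, 0.22 kg, lying on its flange. Origin: centre of its underside (the mating face); z up, x along its length. Flange 136 x 64 mm (x, y), 10 mm thick, a dowel hole near each end. On it a hump with flat upright sides, 70 (x) x 40 (y) mm, from z = 10 to 46 mm: grip it across the 40 mm. Underneath in the middle a pocket, 10 mm deep, for the plunger
- cover_big_hole (a point): centre of the cover's big through hole, 14 mm wide, on its underside, at x = +52 mm of the cover. A short round spout on the hump's end points to it. The small hole, 10 mm, is at x = -52 mm; both lie on the centre line
- lower_half: lower half, grey plastic, bolted on a steel nest plate 166 x 86 x 8 mm fixed to the bench. Origin: centre of the plate's underside, on the bench; z up, x along its length. Its flange, 136 x 64 mm, is the mating face at z = 34 mm. Two steel dowels with tapered tips stand 16 mm above the face, a brass plunger in the middle
- lower_face (a point): centre of the lower half's mating face, 34 mm above the bench; axes as the lower half. With the housing shut the cover's origin is here and its x axis points the same way
- lower_big_dowel (a point): centre of the big dowel, 12 mm thick, at the height of the mating face, at x = +52 mm of the lower half. The small dowel, 8 mm, is at x = -52 mm; both lie on the centre line
- plunger (a joint): travel of the sprung brass plunger, m: 0 when up (head 17 mm above the mating face), growing as it is pressed. It meets the roof of the cover's pocket when the cover is 7 mm from shut; 3 N starts it, 7.2 N presses it the 7 mm (cover's weight, 2 to 3 N, included), so the weight alone does not shut the housing
- insulator_knob: white porcelain knob insulator, 40 mm wide, 47 mm tall, standing on the bench; a bystander. Origin: centre of its underside
- coil_bobbin: small bobbin of yellow wire, 30 x 40 x 46 mm, standing on the bench; a bystander. Origin: centre of its underside
- eraser: ink eraser, 23 x 53 x 12 mm, lying on the bench; a bystander. Origin: centre of its underside

How it is judged:
By the outcome, as a careful person would: the job done as asked, in the order asked, and still so for the second after the job is handed in, while the arm keeps its last pose, push and grip.
It also fails if it takes over 35 s, if anything falls off the work surface, if the arm or the gripper's body presses on something with over 40 N, if the wrist force passes 120 N, or if a joint passes its speed limit or range.

## Working session

There is one attempt and no reset: what is moved stays moved. The work goes in short steps, Python scripts to look and compute and a shell command to move; the robot and the scene stay as the last step left them, time stands still between calls to the robot, and variables do not carry over. Pictures are saved under pics/ and viewed, at most 10 in all, crops included, and the job is handed in when it is done.

```bash
mkdir -p pics; ls; cat > h.py <<'E'
import numpy as np, cv2
from bench import arm
def cap(n):
    c=arm.capture(n); return c
def ray(c,uv):
    K=c["mtx"]; d=np.array([(uv[0]-K[0,2])/K[0,0],(uv[1]-K[1,2])/K[1,1]]); s=d.copy()
    for _ in range(20): s=d/(1+c["k1"]*(s@s))
    T=c["world_from_camera"]; return T[:3,3],T[:3,:3]@np.array([s[0],s[1],1.])
def plane(c,uv,z):
    o,d=ray(c,uv); return o+d*(z-o[2])/d[2]
def depth(c,uv):
    o,d=ray(c,uv); u,v=int(round(uv[0])),int(round(uv[1])); return o+d*c["range_z"][v,u]
def tri(a,b):
    (o1,d1),(o2,d2)=a,b
    s=np.linalg.lstsq(np.c_[d1,-d2],o2-o1,rcond=None)[0]
    p,q=o1+s[0]*d1,o2+s[1]*d2; return (p+q)/2,np.linalg.norm(p-q)
E
python3 - <<'E'
from h import *
np.set_printoptions(precision=3,suppress=True)
print(arm.sense())
ims=[]
for n in("side","top"):
    c=cap(n); ims.append(c["image"]); print(n,c["world_from_camera"],c["mtx"],c["k1"])
    np.save(n+".npy",c,allow_pickle=True)
    cv2.imwrite(f"pics/{n}0.png",cv2.resize(c["image"][:,:,::-1],(800,600)))
E
```

```text
pics
{'time_s': 0.0, 'joint_positions': array([ 1.176,  0.616, -0.013,  1.425,  0.008,  1.103, -0.04 ]), 'dq': array([-0.001, -0.   ,  0.002, -0.001, -0.   , -0.001, -0.   ]), 'joint_efforts': array([ -0.   , -45.893,   0.209, -16.574,  -0.061,   0.021,   0.   ]), 'tool_pos': array([ 0.234, -0.606,  0.218]), 'ee_rot': array([ 0.983,  0.183, -0.   , -0.001]), 'ft_force': array([ 0.274, -0.602, -0.266]), 'moment': array([-0.049, -0.051, -0.016]), 'gripper_force': 0.0, 'width': 1.0014111962270449}
side [[ 0.915 -0.267  0.303  0.325]
 [-0.403 -0.622  0.672 -0.699]
 [ 0.009 -0.737 -0.676  0.619]
 [ 0.     0.     0.     1.   ]] [[450.081   0.    247.295]
 [  0.    450.081 190.419]
 [  0.      0.      1.   ]] -0.14475613808657672
top [[-0.007 -0.98   0.198  0.408]
 [-1.     0.005 -0.01  -0.134]
 [ 0.009 -0.198 -0.98   0.9  ]
 [ 0.     0.     0.     1.   ]] [[395.154   0.    251.452]
 [  0.    395.154 191.814]
 [  0.      0.      1.   ]] -0.022111565610570066
```

View pics/top0.png

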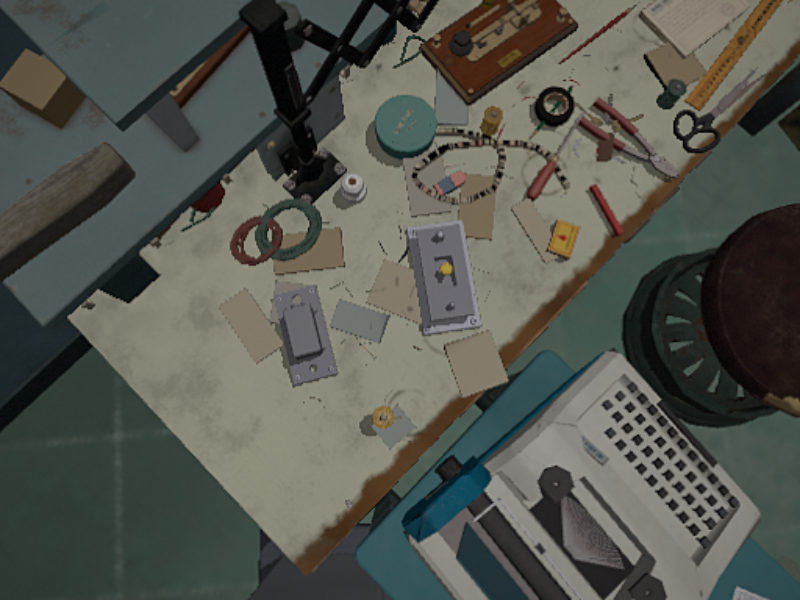

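View pics/side0.png

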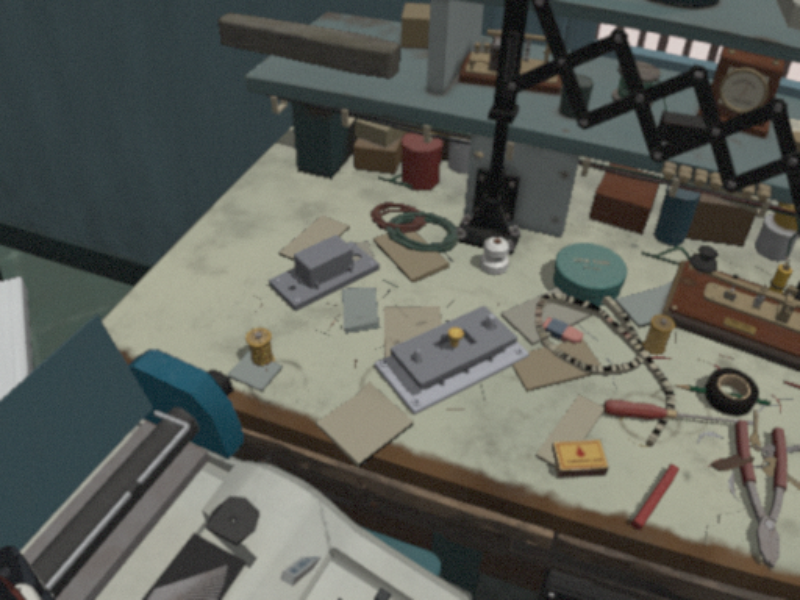

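The top view shows the cover at about (305,335) and the lower half at (443,278), with the yellow plunger at (446,268). The insulator is at (352,187), the coil at (382,415) or (492,120), and the eraser at (450,182). The side view shows the cover at (325,265) and the lower half at (452,350). I'll look at both parts more closely.

```bash
python3 - <<'E'
from h import *
np.set_printoptions(precision=3,suppress=True)
t=np.load("top.npy",allow_pickle=True).item(); s=np.load("side.npy",allow_pickle=True).item()
# crops x4: top cover x 165..225,y 175..255 ; top lower 250..315,135..220
def cr(c,x,y,w,h,k): return cv2.resize(c["image"][y:y+h,x:x+w,::-1],None,fx=k,fy=k,interpolation=cv2.INTER_CUBIC)
a=cr(t,165,175,65,75,4); b=cr(t,253,137,65,75,4)
d=cr(s,165,145,90,75,3); e=cr(s,235,190,110,75,3)
im=np.zeros((600,800,3),np.uint8); im[:300,:260]=a; im[:300,270:530]=b; im[310:535,:270]=d; im[310:535,280:610]=e
cv2.imwrite("pics/crops.png",im)
# height map: points by depth
P=[]
for c,n in((t,"top"),):
    vv,uu=np.mgrid[130:255,165:320]
    W=np.array([depth(c,(u,v)) for u,v in zip(uu.ravel(),vv.ravel())])
    for nm,m in(("cover hump",(uu.ravel()<225)&(vv.ravel()>170)&(W[:,2]>.04)&(W[:,2]<.055)),("lower face",(uu.ravel()>250)&(W[:,2]>.027)&(W[:,2]<.041))):
        mk=np.zeros(uu.shape,np.uint8); mk.ravel()[m]=255
        n,l,st,ce=cv2.connectedComponentsWithStats(mk); i=1+st[1:,4].argmax()
        Q=W[(l==i).ravel()]; r=cv2.minAreaRect((Q[:,:2]*1000).astype(np.float32)); print(nm,len(Q),r,np.median(Q[:,2]))
E
```

```text
cover hump 583 ((539.6139526367188, -14.402469635009766), (70.34658813476562, 40.04615020751953), 14.561958312988281) 0.04588035860885886
lower face 1452 ((625.816162109375, -218.33792114257812), (137.19326782226562, 64.69207763671875), 8.157557487487793) 0.034098934611813125
```

View pics/crops.png

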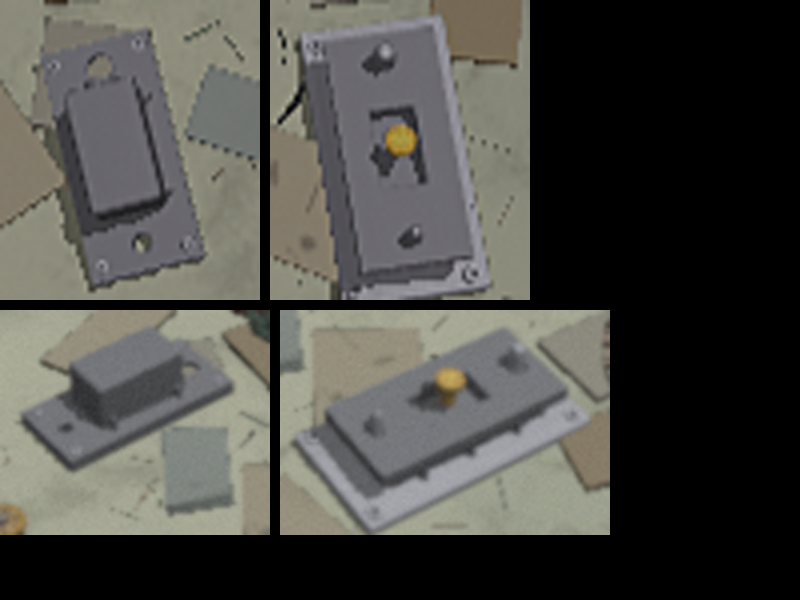

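The cover's big hole is at its far (+x) end, at crop (100,67), and the small hole is at (143,242). The big dowel is also at the far end, at crop (380,55), and the small one is at (410,237). So only a turn of about -6.4° is needed. Next I'll check this against the side view and look for obstacles along the path.

```bash
python3 - <<'E'
from h import *
np.set_printoptions(precision=3,suppress=True)
t=np.load("top.npy",allow_pickle=True).item(); s=np.load("side.npy",allow_pickle=True).item()
def cloud(c,st=1):
    vv,uu=np.mgrid[0:384:st,0:512:st]; uv=np.c_[uu.ravel(),vv.ravel()]; uv=uv[c["range_z"][uv[:,1],uv[:,0]]>0]
    return np.array([depth(c,p) for p in uv])
ct,cs=cloud(t),cloud(s); A=np.r_[ct,cs]
for n,c,zr in(("cover",np.array([.5396,-.0144]),(.043,.05)),("lower",np.array([.6258,-.2183]),(.031,.037))):
    Q=cs[(np.hypot(*(cs[:,:2]-c).T)<.09)&(cs[:,2]>zr[0])&(cs[:,2]<zr[1])]; print("side",n,cv2.minAreaRect((Q[:,:2]*1000).astype(np.float32)),np.median(Q[:,2]))
# two-view triangulation: plunger head by colour
def yel(c,box):
    x0,y0,x1,y1=box; h=cv2.cvtColor(c["image"][y0:y1,x0:x1],cv2.COLOR_RGB2HSV); m=cv2.inRange(h,(15,120,90),(35,255,255)); M=cv2.moments(m,True); return x0+M["m10"]/M["m00"],y0+M["m01"]/M["m00"]
print("plunger",tri(ray(t,yel(t,(265,155,310,195))),ray(s,yel(s,(280,205,300,225)))))
# spots: dowel crop (380,55),(410,237)->top; holes
for n,p,z in(("bigdowel tip",(253+(386-270)/4,137+50/4),.05),("small dowel tip",(253+(413-270)/4,137+233/4),.05),("big hole",(165+100/4,175+67/4),.01),("small hole",(165+143/4,175+242/4),.01)): print(n,plane(t,p,z))
print("flange z",depth(t,(165+150/4,175+60/4)))
# heights along line & around work
p0,p1=np.array([.234,-.606]),np.array([.54,-.014]);L=np.linalg.norm(p1-p0);d=(p1-p0)/L
r=A[:,:2]-p0; u=r@d; w=r@np.array([-d[1],d[0]])
for k in np.arange(0,L+.1,.06):
    m=(abs(u-k)<.03)&(abs(w)<.13); print(round(k,2),A[m,2].max() if m.any() else None)
for n,c in(("cover",(.54,-.014)),("lower",(.626,-.218))):
    q=A[(np.hypot(A[:,0]-c[0],A[:,1]-c[1])<.25)&(A[:,2]>.07)]; i=np.argsort(np.hypot(q[:,0]-c[0],q[:,1]-c[1]))[:400:40]; print(n,q[i])
E
```

```text
side cover ((541.1223754882812, -16.027278900146484), (69.52445983886719, 42.38772201538086), 14.881240844726562) 0.046938311084467055
side lower ((627.89892578125, -219.61285400390625), (138.22889709472656, 66.58309936523438), 7.817143440246582) 0.0347913343270313
plunger (array([ 0.626, -0.219,  0.049]), np.float64(0.0027608340024732557))
bigdowel tip [ 0.676 -0.212  0.05 ]
small dowel tip [ 0.571 -0.225  0.05 ]
big hole [ 0.589 -0.002  0.01 ]
small hole [ 0.488 -0.029  0.01 ]
flange z [ 0.592 -0.031  0.01 ]
0.0 0.47401465301598844
0.06 0.4417655980573179
0.12 0.06356817587872243
0.18 0.05438615079403597
0.24 0.10870392732576539
0.3 0.10695171311610208
0.36 0.12903861601397548
0.42 0.12269781918599265
0.48 0.05076357340238247
0.54 0.04782311433476072
0.6 0.046052334823195595
0.66 0.050415165616270685
0.72 0.048967420465858
cover [[0.678 0.125 0.159]
 [0.679 0.127 0.148]
 [0.676 0.131 0.147]
 [0.677 0.13  0.154]
 [0.694 0.112 0.164]
 [0.666 0.141 0.163]
 [0.664 0.143 0.165]
 [0.703 0.101 0.162]
 [0.683 0.126 0.155]
 [0.701 0.106 0.156]]
lower [[ 0.79  -0.061  0.353]
 [ 0.79  -0.058  0.357]
 [ 0.792 -0.06   0.353]
 [ 0.797 -0.064  0.253]
 [ 0.781 -0.047  0.252]
 [ 0.774 -0.041  0.251]
 [ 0.771 -0.038  0.242]
 [ 0.776 -0.042  0.243]
 [ 0.802 -0.068  0.266]
 [ 0.798 -0.063  0.27 ]]
```

```bash
R='[0.498,-0.441,0]'; python3 -m pendant '{"slide":[[0.03,-0.027,0],[0.06,-0.053,0],[0.09,-0.08,0],[0.12,-0.106,0],[0.15,-0.133,0],[0.18,-0.159,0],[0.21,-0.186,0],[0.24,-0.212,0],[0.27,-0.239,0],[0.30,-0.266,0]],"turn":[[0,0,1],[0,0,2],[0,0,3],[0,0,4],[0,0,5],[0,0,6],[0,0,6.4],[0,0,6.4],[0,0,6.4],[0,0,6.4]]}' 1
```

```text
time_s: 0.93
tool_pos: [0.4185, -0.2481, 0.2185]
ee_rot: [0.992, 0.128, -0.0, -0.0]
ft_force: [0.8, 0.2, 0.9]
width: 1.001
gripper_force: 0.0
```

```bash
python3 -m pendant '{"slide":[[0.028,-0.031,0],[0.056,-0.062,0],[0.083,-0.092,0],[0.11,-0.122,0],[0.137,-0.151,0.01],[0.16,-0.176,0.03],[0.178,-0.196,0.05],[0.178,-0.196,0.08],[0.178,-0.196,0.08],[0.178,-0.196,0.08]],"turn":[[0,0,0],[0,0,0],[0,0,0],[0,0,0],[0,0,0],[0,0,0],[0,0,0],[0,0,0],[0,0,0],[0,0,0]]}'
python3 - <<'E'
from h import *
np.set_printoptions(precision=4,suppress=True)
c=cap("wrist"); cv2.imwrite("pics/w1.png",c["image"][:,:,::-1]); s=arm.sense(); print(s["tool_pos"],s["ee_rot"])
vv,uu=np.mgrid[0:384,0:512]; W=np.array([depth(c,p) for p in np.c_[uu.ravel(),vv.ravel()]])
m=((W[:,2]>.042)&(W[:,2]<.05)&(c["range_z"].ravel()>0)&(np.hypot(W[:,0]-.54,W[:,1]+.015)<.06)); Q=W[m]
print(len(Q),cv2.minAreaRect((Q[:,:2]*1000).astype(np.float32)),np.median(Q[:,2]))
m=((W[:,2]>.006)&(W[:,2]<.014)&(c["range_z"].ravel()>0)&(np.hypot(W[:,0]-.54,W[:,1]+.015)<.09)); Q=W[m]; print(cv2.minAreaRect((Q[:,:2]*1000).astype(np.float32)))
E
```

```text
time_s: 1.77
tool_pos: [0.539, -0.0157, 0.1373]
ee_rot: [0.992, 0.128, -0.003, 0.0]
ft_force: [0.7, -1.7, 0.5]
width: 1.002
gripper_force: 0.0
[ 0.5402 -0.0164  0.1389] [ 0.9919  0.1273 -0.0006  0.0004]
3498 ((542.6156616210938, -14.30474853515625), (69.1739730834961, 39.931304931640625), 14.73586654663086) 0.04558322160400946
((549.0519409179688, -15.480560302734375), (154.69863891601562, 137.52993774414062), 47.776981353759766)
```

View pics/w1.png

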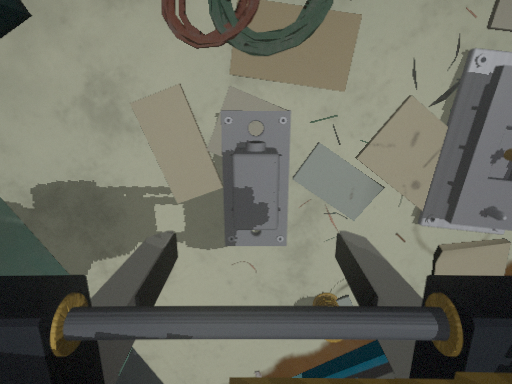

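The wrist view shows the cover square to the tool, with its hump at (256,190) and its spout and big hole at (256,128). Going down now.

```bash
python3 -m pendant '{"slide":[[0.001,-0.001,0.03],[0.001,-0.001,0.06],[0.001,-0.001,0.085],[0.001,-0.001,0.105],[0.001,-0.001,0.118],[0.001,-0.001,0.125],[0.001,-0.001,0.125],[0.001,-0.001,0.125]],"turn":[[0,0,0],[0,0,0],[0,0,0],[0,0,0],[0,0,0],[0,0,0],[0,0,0],[0,0,0]]}'
Z='[0,0,0]'; python3 -m pendant '{"slide":[[0,0,0],[0,0,0],[0,0,0],[0,0,0],[0,0,0],[0,0,0],[0,0,0],[0,0,0]],"turn":[[0,0,0],[0,0,0],[0,0,0],[0,0,0],[0,0,0],[0,0,0],[0,0,0],[0,0,0]]}' -0.10
```

```text
time_s: 2.48
tool_pos: [0.5423, -0.0149, 0.015]
ee_rot: [0.992, 0.127, 0.001, 0.0]
ft_force: [0.3, 0.3, -0.1]
width: 1.0
gripper_force: 0.0
time_s: 3.15
tool_pos: [0.5413, -0.0139, 0.0137]
ee_rot: [0.992, 0.128, -0.0, -0.0]
ft_force: [-0.7, -0.1, 0.3]
width: 0.481
gripper_force: 0.0
```

```bash
python3 -m pendant '{"slide":[[0,0,0],[0,0,0],[0,0,0]],"turn":[[0,0,0],[0,0,0],[0,0,0]]}' -0.14
python3 -m pendant '{"slide":[[0,0,0],[0,0,0],[0,0,0]],"turn":[[0,0,0],[0,0,0],[0,0,0]]}' -0.16
```

```text
time_s: 3.4
tool_pos: [0.5413, -0.0142, 0.0136]
ee_rot: [0.992, 0.128, 0.0, 0.0]
ft_force: [0.2, -0.5, 0.3]
width: 0.431
gripper_force: 0.3
time_s: 3.65
tool_pos: [0.5413, -0.0142, 0.0136]
ee_rot: [0.992, 0.128, 0.0, 0.0]
ft_force: [0.4, -1.0, -1.0]
width: 0.427
gripper_force: 19.6
```

```bash
python3 -m pendant '{"slide":[[0,0,0],[0,0,0],[0,0,-0.002],[0,0,-0.005],[0,0,-0.01]],"turn":[[0,0,0],[0,0,0],[0,0,0],[0,0,0],[0,0,0]]}' -0.158
```

```text
time_s: 4.07
tool_pos: [0.5405, -0.0135, 0.0235]
ee_rot: [0.992, 0.128, -0.001, -0.0]
ft_force: [-1.0, -0.5, -2.5]
width: 0.428
gripper_force: 17.7
```

```bash
python3 -m pendant '{"slide":[[0,0,-0.03],[0,0,-0.06],[0,0.01,-0.09],[0.005,0.04,-0.09],[0.01,0.07,-0.09],[0.014,0.10,-0.09],[0.018,0.13,-0.09],[0.022,0.16,-0.09],[0.026,0.19,-0.09],[0.03,0.21,-0.09]],"turn":[[0,0,0],[0,0,0],[0,0,0],[0,0,1],[0,0,2],[0,0,3],[0,0,4],[0,0,5],[0,0,6],[0,0,6.7]]}'
python3 -m pendant '{"slide":[[0,0.005,0],[0,0.010,0],[0,0.010,0],[0,0.010,0]],"turn":[[0,0,0],[0,0,0],[0,0,0],[0,0,0]]}'
python3 - <<'E'
from h import *
from scipy.spatial.transform import Rotation as R
np.set_printoptions(precision=4,suppress=True)
s=arm.sense(); q=R.from_quat(s["ee_rot"]).as_matrix(); print(s["tool_pos"],np.degrees(np.arctan2(q[1,0],q[0,0])),s["gripper_force"],s["ft_force"])
for n in("wrist","top","side"):
    c=cap(n); cv2.imwrite(f"pics/{n}2.png",c["image"][:,:,::-1]); np.save(n+"2.npy",c,allow_pickle=True)
ims=[cv2.imread(f"pics/{n}2.png") for n in("wrist","top","side")]
o=np.zeros((600,800,3),np.uint8); o[:300,:400]=cv2.resize(ims[0],(400,300)); o[:300,400:]=cv2.resize(ims[1][70:280,150:430],(400,300)); o[300:,:400]=cv2.resize(ims[2][60:300,140:460],(400,300)); cv2.imwrite("pics/m2.png",o)
E
```

```text
time_s: 4.9
tool_pos: [0.6234, -0.2135, 0.1138]
ee_rot: [0.998, 0.068, -0.0, 0.001]
ft_force: [0.2, -2.0, -2.3]
width: 0.431
gripper_force: 17.6
time_s: 5.23
tool_pos: [0.6246, -0.2173, 0.1136]
ee_rot: [0.997, 0.071, -0.0, -0.001]
ft_force: [0.2, 0.1, -2.5]
width: 0.427
gripper_force: 17.6
[ 0.6246 -0.2173  0.1136] 8.138773673075402 17.649243772029877 [ 0.2134  0.1096 -2.5376]
```

View pics/m2.png

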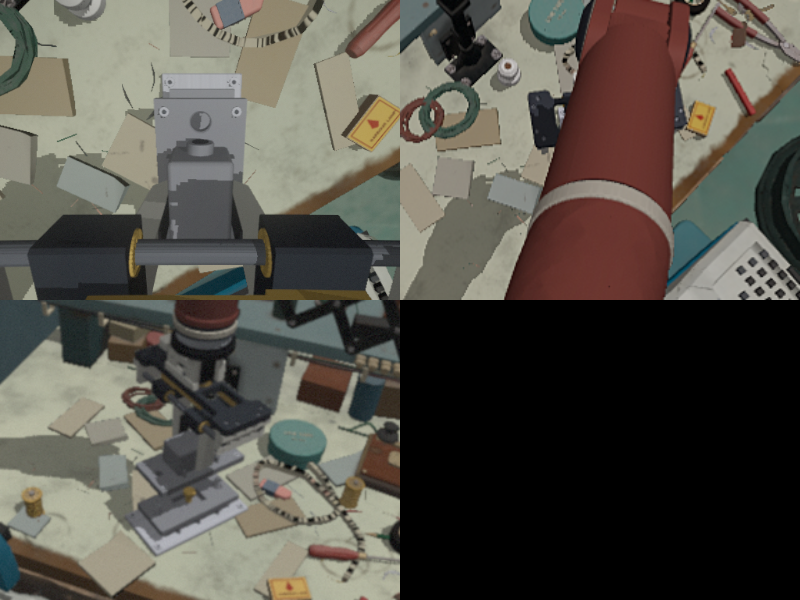

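The wrist view shows the cover held level over the lower half. The dowel shows through the big hole at (200,122), and the nest plate's far edge is at (200,80). I'll measure both from this one camera.

```bash
cat > m.py <<'E'
from h import *
import sys
np.set_printoptions(precision=2,suppress=True)
def pts(c):
    vv,uu=np.mgrid[0:300,0:512]; uv=np.c_[uu.ravel(),vv.ravel()]; W=np.array([depth(c,p) for p in uv]); W[c["range_z"][:300].ravel()==0]=9; return W.reshape(300,512,3)
a=np.radians(8.0); Rz=np.array([[np.cos(a),np.sin(a)],[-np.sin(a),np.cos(a)]]); C=np.array([.6268,-.2188])
def loc(P): return ((P[...,:2]-C)@Rz.T)*1000
def report(c,levels):
    W=pts(c); L=loc(W)
    for n,lo,hi in levels:
        m=(W[...,2]>lo)&(W[...,2]<hi)&(abs(L[...,0])<95)&(abs(L[...,1])<60)
        ys=[];xs=[]
        Q=L[m]; print(n,len(Q),"z",np.median(W[m][:,2]) if len(Q) else None)
        for x in range(-30,90,6):   # side edges per slab along x
            q=Q[(abs(Q[:,0]-x)<3)]
            if len(q)>8: print("  x",x,"y",q[:,1].min(),q[:,1].max(),end=";")
        for y in (-25,-15,15,25):
            q=Q[abs(Q[:,1]-y)<3]
            if len(q)>4: print("  y",y,"xmax",q[:,0].max(),end=";")
        print()
E
python3 - <<'E'
from m import *
c=np.load("wrist2.npy",allow_pickle=True).item()
report(c,(("flange",.104,.116),("hump",.141,.152),("face",.031,.037),("plate",.005,.011)))
W=pts(c);L=loc(W)
# big-hole: pixels inside flange outline (x 40..64,|y|<10) lying well below flange top
m=((W[...,2]<.1)).astype(np.uint8)
v0,u0=int(120*384/300),int(200*512/400); print("at hole",W[v0,u0])
n,l,st,ce=cv2.connectedComponentsWithStats(m[130:185,225:290]); print(st,ce)
h=np.zeros((300,512),bool)
for i in range(1,n):
    if st[i,4]<600 and st[i,0]>0 and st[i,1]>0:
        uv=ce[i]+[225,130]; print("hole",uv,loc(plane(c,uv,.110)))
E
```

```text
flange 7858 z 0.10959593136123198
  x 6 y -30.07383101345834 34.216930072295085;  x 12 y -30.219973205189397 33.908389673279494;  x 18 y -30.146768853285188 33.624858109541655;  x 24 y -30.190981218018543 33.7535642935826;  x 30 y -30.059271989015823 33.533696490516526;  x 36 y -30.22744335848232 33.68732266387223;  x 42 y -30.169180192074812 34.37710709038094;  x 48 y -30.159275220263144 34.300331873215875;  x 54 y -30.145834795890536 34.37111703976015;  x 60 y -30.012064888359696 34.3162819825633;  x 66 y -30.060649019195793 34.25603079105718;  y -25 xmax 66.81245947686304;  y -15 xmax 66.77832480695953;  y 15 xmax 66.81256864547741;  y 25 xmax 66.7842889332531;
hump 8717 z 0.14548787081877926
  x -18 y -17.956618803539936 21.643308102425955;  x -12 y -17.824615889249333 22.086953443290007;  x -6 y -18.40168683881331 22.246255891514537;  x 0 y -18.44829771453619 22.25519362264177;  x 6 y -34.10044099320118 38.02593835721433;  x 12 y -32.07949969654872 21.71640522995619;  x 18 y -18.247314729380555 21.66936806221123;  x 24 y -17.963540081587578 21.744265410258944;  x 30 y -18.392486
[... 702 characters left out ...]
5208043101648
  x -6 y 53.58234421079433 59.12169705121622;  x 0 y 53.39676845007323 59.80691946321824;  x 12 y 54.522538185450685 59.20130781814027;  x 18 y 53.27307325667458 59.72235286357823;  x 60 y -59.64194950155885 43.26517436855397;  x 66 y -58.93724948971486 43.800722457637875;  x 72 y -59.66796423248406 43.749135684398595;  x 78 y -59.92027282447633 43.26620726175141;  x 84 y -59.16344767023149 43.008430277285186;  y -25 xmax 83.80784840055306;  y -15 xmax 83.79791501135709;  y 15 xmax 83.76019918565915;  y 25 xmax 83.73232201908463;
at hole [ 0.67 -0.21  0.03]
[[   0    0   65   55 3171]
 [  20   13   24   22  404]] [[32.07 27.4 ]
 [31.42 23.89]]
hole [256.42 153.89] [51.99  1.83]
```

```bash
python3 -m pendant '{"slide":[[0.002,0.0016,0.01],[0.002,0.0016,0.025],[0.002,0.0016,0.035],[0.002,0.0016,0.038],[0.002,0.0016,0.038],[0.002,0.0016,0.038]],"turn":[[0,0,0],[0,0,0],[0,0,0],[0,0,0],[0,0,0],[0,0,0]]}'
python3 - <<'E'
from m import *
c=cap("wrist"); cv2.imwrite("pics/w3.png",cv2.resize(c["image"][100:230,180:340,::-1],None,fx=4,fy=4,interpolation=cv2.INTER_CUBIC)); np.save("wrist3.npy",c,allow_pickle=True)
print(c["world_from_camera"][:3,3],loc(c["world_from_camera"][:3,3]))
report(c,(("flange",.066,.078),("face",.031,.037),("plate",.005,.011)))
W=pts(c);L=loc(W); m=(abs(L[...,0]-52)<12)&(abs(L[...,1])<12)&(W[...,2]<.062)&(W[...,2]>.037); print("dowel",m.sum(),W[m][:,2].max(),L[m].min(0),L[m].max(0),L[m].mean(0))
E
```

```text
time_s: 5.88
tool_pos: [0.6274, -0.2205, 0.0755]
ee_rot: [0.998, 0.07, -0.0, -0.0]
ft_force: [0.1, -0.5, -2.1]
width: 0.43
gripper_force: 17.6
[ 0.71 -0.21  0.24] [84.11 -1.48]
flange 7867 z 0.0715664776641731
  x 6 y -33.652311543443254 30.523682970880653;  x 12 y -33.93373950432856 30.38308785074322;  x 18 y -33.7766875698653 30.1506552942468;  x 24 y -33.71971173747918 30.093980649437132;  x 30 y -33.76205034530431 29.99578808915694;  x 36 y -33.77580843340238 30.246899537568975;  x 42 y -33.67959528552829 29.977196567993833;  x 48 y -33.81122131433731 30.77910024893926;  x 54 y -33.795616371627325 30.82776761093985;  x 60 y -33.790303732093626 30.715841602881508;  x 66 y -33.8402309440754 30.70819420593658;  x 72 y -32.72468525032884 29.03913195728069;  y -25 xmax 69.11272835094165;  y -15 xmax 69.19104282235865;  y 15 xmax 69.13596987372674;  y 25 xmax 69.16358619710674;
face 613 z 0.03379362823119328
  x 42 y -8.326968845692466 5.13596387349184;  x 48 y -9.669703951591085 5.826790975811662;  x 54 y -8.211548263947417 -6.233537828832317;  x 66 y -31.348786666699976 32.9021556191
[... 488 characters left out ...]
  x 6 y 42.43844261841277 59.884795968526745;  x 12 y 42.05495477206306 59.19314262156834;  x 18 y 42.20286455359218 59.6327700607105;  x 24 y 42.19642110851394 59.912539577483074;  x 30 y 42.29299941973079 43.93602846664878;  x 54 y -59.38037118682482 43.25858129334775;  x 60 y -59.332518658192406 43.694521643718026;  x 66 y -59.91882868706544 43.24556604709161;  x 72 y -59.495253822784214 43.917947563097755;  x 78 y -59.85013329710182 43.51435028290153;  x 84 y -59.86493340228049 43.80798056023434;  y -25 xmax 83.85496670687708;  y -15 xmax 83.86489477309604;  y 15 xmax 83.85964902392286;  y 25 xmax 83.84453247806587;
dowel 191 0.061945209099158155 [46.55 -7.96] [56.51  5.38] [52.49 -0.45]
```

View pics/w3.png

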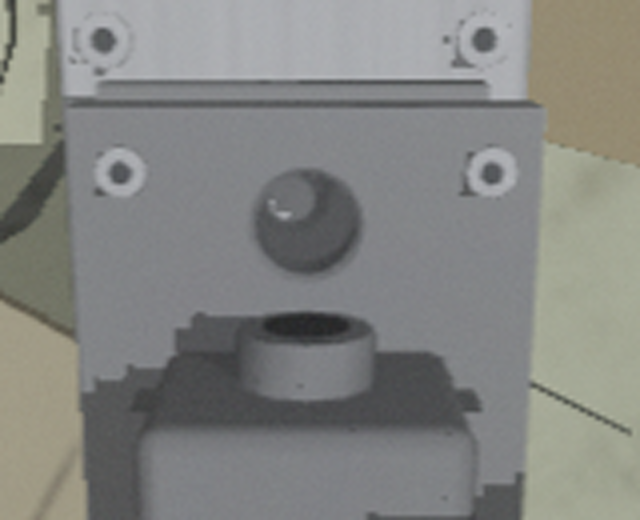

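The crop shows the dowel tip at (290,197), left of the hole centre at (307,222). That agrees with the edge measurement: the cover needs about 2.2 mm in +y, and x is already aligned.

```bash
python3 -m pendant '{"slide":[[0,-0.0022,0],[0,-0.0022,0],[0,-0.0022,0],[0,-0.0022,0]],"turn":[[0,0,0],[0,0,0],[0,0,0],[0,0,0]]}'
python3 - <<'E'
from m import *
c=cap("wrist"); np.save("wrist3.npy",c,allow_pickle=True)
W=pts(c);L=loc(W)
for n,lo,hi,x0,x1 in(("flange",.066,.078,40,68),("face",.031,.037,64,72)):
    m=(W[...,2]>lo)&(W[...,2]<hi)&(L[...,0]>x0)&(L[...,0]<x1)&(abs(L[...,1])<40); print(n,[f(L[m][:,1]) for f in(np.min,np.max)],np.mean([L[m][:,1].min(),L[m][:,1].max()]))
for x in(8,20,40,60):
    m=(W[...,2]>.066)&(W[...,2]<.078)&(abs(L[...,0]-x)<3)&(abs(L[...,1])<40); print(x,L[m][:,1].min())
s=arm.sense(); print(s["tool_pos"]*1000,s["ee_rot"])
g=cv2.GaussianBlur(c["image"][135:175,235:280,::-1],(0,0),.6); cv2.imwrite("pics/w4.png",cv2.resize(g,None,fx=10,fy=10,interpolation=cv2.INTER_CUBIC))
E
```

```text
time_s: 6.27
tool_pos: [0.6272, -0.2184, 0.0761]
ee_rot: [0.998, 0.07, 0.0, 0.0]
ft_force: [0.3, 0.3, -3.0]
width: 0.427
gripper_force: 17.6
flange [np.float64(-31.79576393417384), np.float64(32.93093733698542)] 0.5675867014057907
face [np.float64(-31.64474319092475), np.float64(32.59180242615023)] 0.4735296176127406
8 -31.551776304251806
20 -31.604132502096252
40 -31.63716764624823
60 -31.752203131647317
[ 627.15 -218.47   75.99] [1.   0.07 0.   0.  ]
```

View pics/w4.png

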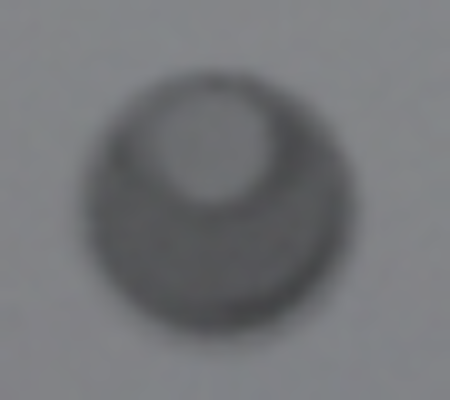

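The dowel tip at (213,140) is centred sideways in the hole, whose centre is at (220,200), and its forward shift matches parallax. I'll lower it.

```bash
python3 -m pendant '{"slide":[[0,0,0.004],[0,0,0.008],[0,0,0.011],[0,0,0.013],[0,0,0.015],[0,0,0.016],[0,0,0.016],[0,0,0.016]],"turn":[[0,0,0],[0,0,0],[0,0,0],[0,0,0],[0,0,0],[0,0,0],[0,0,0],[0,0,0]]}'
```

```text
time_s: 6.98
tool_pos: [0.627, -0.2184, 0.0597]
ee_rot: [0.998, 0.07, 0.0, -0.0]
ft_force: [1.0, -0.0, -1.8]
width: 0.427
gripper_force: 17.6
```

```bash
python3 -m pendant '{"slide":[[0,0,0.001],[0,0,0.002],[0,0,0.003],[0,0,0.004],[0,0,0.005],[0,0,0.005]],"turn":[[0,0,0],[0,0,0],[0,0,0],[0,0,0],[0,0,0],[0,0,0]]}'; python3 -m pendant '{"slide":[[0,0,0.001],[0,0,0.002],[0,0,0.003],[0,0,0.003],[0,0,0.003]],"turn":[[0,0,0],[0,0,0],[0,0,0],[0,0,0],[0,0,0]]}'
```

```text
time_s: 7.48
tool_pos: [0.627, -0.2184, 0.0548]
ee_rot: [0.998, 0.07, 0.0, -0.0]
ft_force: [-0.5, 0.2, -2.1]
width: 0.432
gripper_force: 17.7
time_s: 7.9
tool_pos: [0.6271, -0.2185, 0.0521]
ee_rot: [0.998, 0.07, 0.0, 0.0]
ft_force: [-0.9, 1.3, 1.1]
width: 0.43
gripper_force: 17.6
```

```bash
python3 -m pendant '{"slide":[[0,0,0.001],[0,0,0.002],[0,0,0.003],[0,0,0.003],[0,0,0.003]],"turn":[[0,0,0],[0,0,0],[0,0,0],[0,0,0],[0,0,0]]}'; python3 -m pendant '{"slide":[[0,0,0.0005],[0,0,0.001],[0,0,0.001],[0,0,0.001]],"turn":[[0,0,0],[0,0,0],[0,0,0],[0,0,0]]}'
```

```text
time_s: 8.32
tool_pos: [0.6271, -0.2185, 0.0489]
ee_rot: [0.998, 0.07, 0.0, 0.0]
ft_force: [-2.0, 0.8, 3.0]
width: 0.433
gripper_force: 17.6
time_s: 8.65
tool_pos: [0.6271, -0.2185, 0.0478]
ee_rot: [0.998, 0.07, 0.0, 0.0]
ft_force: [-1.4, 1.0, 4.1]
width: 0.429
gripper_force: 17.6
```

```bash
python3 -m pendant '{"slide":[[0,0,0.0005],[0,0,0.0005],[0,0,0.0005]],"turn":[[0,0,0],[0,0,0],[0,0,0]]}'; python3 -m pendant '{"slide":[[0,0,0.0004],[0,0,0.0004],[0,0,0.0004]],"turn":[[0,0,0],[0,0,0],[0,0,0]]}'
```

```text
time_s: 8.9
tool_pos: [0.6271, -0.2185, 0.0477]
ee_rot: [0.998, 0.07, 0.0, 0.0]
ft_force: [-1.8, 0.6, 5.7]
width: 0.429
gripper_force: 17.6
time_s: 9.15
tool_pos: [0.6272, -0.2184, 0.0477]
ee_rot: [0.998, 0.07, 0.0, 0.0]
ft_force: [-2.8, 1.2, 8.3]
width: 0.429
gripper_force: 17.6
```

```bash
python3 -m pendant '{"slide":[[0,0,0.0005],[0,0,0.0005],[0,0,0.0005],[0,0,0.0005]],"turn":[[0,0,0],[0,0,0],[0,0,0],[0,0,0]]}'
python3 - <<'E'
from m import *
c=cap("wrist"); s=cap("side"); W=pts(c);L=loc(W)
for n,p in(("far +y",(62,20)),("far -y",(62,-20)),("mid +y",(15,27)),("mid -y",(15,-27))):
    m=(np.hypot(L[...,0]-p[0],L[...,1]-p[1])<4)&(W[...,2]<.07); print(n,m.sum(),np.median(W[m][:,2]) *1000 if m.any() else None)
m=(abs(L[...,0]-78)<4)&(abs(L[...,1])<35); print("plate z",np.median(W[m][:,2])*1000)
st=arm.sense(); print(st["ft_force"],st["moment"],st["tool_pos"]*1000,st["gripper_force"])
o=np.zeros((600,800,3),np.uint8)
o[:300]=cv2.resize(c["image"][60:240,16:496,::-1],(800,300)); o[300:,:600]=cv2.resize(s["image"][175:275,230:430,::-1],(600,300),interpolation=cv2.INTER_CUBIC)
cv2.imwrite("pics/fin.png",o)
E
```

```text
time_s: 9.48
tool_pos: [0.6271, -0.2185, 0.0476]
ee_rot: [0.998, 0.07, 0.0, 0.0]
ft_force: [-3.3, 1.7, 9.7]
width: 0.431
gripper_force: 17.6
far +y 174 43.82240495027355
far -y 180 43.9061443501227
mid +y 109 43.740668081341276
mid -y 123 43.74566134521285
plate z 7.880638875749718
[-3.33  0.7   9.86] [ 0.31  0.75 -0.05] [ 627.15 -218.46   47.65] 17.634336948394775
```

View pics/fin.png

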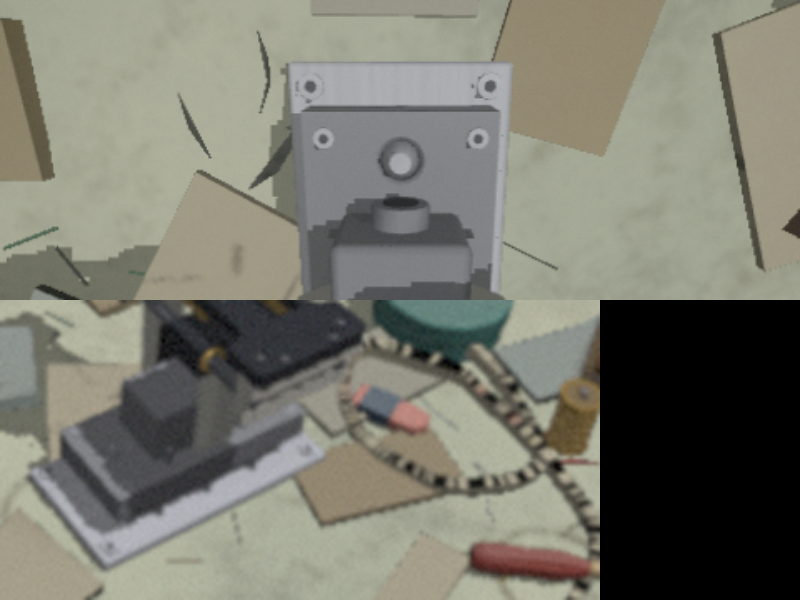

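The wrist view shows the dowel tip standing up through the hole at (400,160), and the cover's flange top is at 43.7–43.9 mm all round (44 mm means shut). The side view shows no gap along the joint. The push is about 10 N and the grip 17.6 N.

```bash
python3 -c "
from bench import arm
print(arm.sign_off())"
```

```text
the job is handed in; nothing more can be done
None
```

The job is handed in: the cover is on both dowels and held shut, with its flange top at 43.7–43.9 mm at the four points checked on the middle and far end (44 mm is fully shut), a push of about 10 N and a grip of 17.6 N; the near end was checked only in the side picture.

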